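Pin the angle bracket to its welding jig

ROBOT

A 6-joint arm with a two-finger parallel gripper is mounted at the origin on the work surface. World frame = base frame: x ahead of the robot, y to its left, z up, the work surface at z = 0. Lengths are in mm, angles in rad, forces in N, time in s.
With the tool pointing down it reaches from about 275 to 1000 mm from the base axis. Payload 8.4 kg.
Tool frame: the origin (TCP) lies between the finger pads; the fingertips stand r.nose_length ahead of it and the grasp point (between the pads) lies 8 mm behind it (r.nose_length is the distance from the TCP to the fingertips, in mm); y points along the fingers, x is the direction in which the jaws open and shut, and the axes are right-handed (so a half turn about y gives the same grasp; the last joint's range is limited). The gripper opens to 85 mm and grips with 20 to 120 N. Pads are 22 mm wide; open, the fingers measure 114 mm over their backs; the gripper's body (76 mm by 85 mm) begins 54 mm behind the grasp point. The pads swing forward as they close: fully open they stand 13 mm farther back than shut.
Start: joints at [1.286, 0.353, 1.633, -0, 1.155, -0.002], TCP at [174.402, 600.177, 242.281] pointing down, gripper open.
Joint ranges: [-2.63, 2.63], [-0.92, 2.1], [0.06, 2.66], [-1.3, 4.44], [0, 2.69], [-3.02, 3.02]. Speed limits (rad/s): [2.22, 2.22, 2.79, 3.14, 3.14, 3.14].

INTERFACE

Orientations are given as [roll, pitch, yaw] about the fixed x, y, z axes, in that order (R = Rz(yaw) Ry(pitch) Rx(roll)).
In Python, from rig import r, cams, order gives the robot as it stands. The module is installed in compiled form; this text tells all that it offers.
- The arm moves only by the shell command python3 -m crank 'ROWS' [FORCE]. ROWS is JSON, a list of rows, each a list of 7 numbers: the turn, a rotation vector about the tool's x, y, z in degrees, then the shift along the tool's x, y, z in cm, then the opening, from -1 (shut) to 1 (fully open). A call has exactly 10 rows; each row shifts and turns the pose as measured when the row begins, along the tool's axes as they then stand; what a row does not reach is not made up. A row lasts 1/12 s, in which the tool goes at most 41.7 mm and 7.16 degrees, less where a joint would pass 70% of its speed; a pose out of reach is approached as far as the arm can. A call with a gripper value outside its range is refused whole. The fingers move at their own pace and stop on an object; FORCE is the grip in N (left out, the last holds). Time passes only in rows, so rows that do not move let the fingers close, or fill a call up. It gives the time, the measured TCP pose, the force and the opening at its end, in the units of the state.
- r.sense(): the state, without advancing time (a new reading comes with each control period).
- cams.grab_frame(name): name is "scene" or "top"; returns the picture (400x640x3 uint8, blue, green, red); there is no depth.
- cams.camera_info(name): a dict with "intrinsics" (3x3 intrinsics, pixels), "k1" (the pictures are not rectified: a ray, as slopes to the right and down, at radius r is drawn at 1 + k1 r^2 times it, then the intrinsics apply), "view" (4x4, takes a point from world to camera coordinates). Camera axes: x right, y up, looking along -z (the intrinsics and any distortion apply to the point x, -y, -z); pixel columns grow to the right and rows downward; lengths in mm; the calibration is good to about 2 mm. A picture is of the moment at which its call begins. camera_info takes no time and is no camera call.
- order.sign_off(): hands the job in, once; it reports no verdict.
The state is a dict: "clock": time; "qpos": joint angles; "qvel": joint speeds; "joint_efforts": joint torques, N m; "eef_pos": TCP position; "tcp_rot": TCP orientation; "contact_force": force on the tool from outside, world axes, zero at the start; "wrist_torque": the same for the moment, N m; "opening": opening from 0.0 (shut) to 1.0 (fully open).
Only numpy, scipy, OpenCV 4.12 (cv2) and the standard library are available. Lean on these libraries where they do the work, as an engineer would, in place of code of your own. Each camera call takes 0.05 s, during which the arm holds its last target.

TASK

Take the locating pin with the broad round collar out of the pin rack and put it down through the hole in the angle bracket into the jig block beneath, fully home so that its collar sits flat on the bracket. Leave the T-handled pin and the square-headed pin standing in the rack, and do not use the bare block.

Things in the scene. Friction and masses are not known exactly. Their poses are not given: they have to be found in the camera images.
- pin_grip (a point): Collared steel pin (0.5 kg) hanging upright in a hole of the rack. Point: centre of its round grip, 24 mm diameter, 50 mm tall; z points up along the pin. Under the grip a collar, 60 mm diameter, 25 to 31 mm below the point, rests on the rack top (90 mm above the table); then a 20 mm shank with tapered nose, its end 101 mm below the point. Draws straight up.
- bracket_hole (a point): Mouth centre of the hole in the pale angle bracket, in its flat top (100 x 74 mm, 109 mm above the table); z up. Countersunk: 45 mm wide, narrowing to 27 mm over 9 mm, then a 28 mm bore to 92 mm down. The bracket is fixed on a dark 80 mm jig block; 140 mm beside it is a bare block with a like bore, 12 mm lower. Left/right order and side of the table vary.
- tee_top (a point): T-handled steel pin, a bystander in the same rack: centre of its cross bar, 64 mm long, 12 mm thick, 38 mm above the rack top. The rack is a dark plate stand, 90 x 240 mm, fixed, with three 30 mm holes in a row 75 mm apart; the three pins stand in them in any order.
- stub_top (a point): Square-headed steel pin, a bystander in the same rack: centre of its head, 34 mm square, 26 mm tall, 13 mm above the rack top.
There are look-alikes about, which are no part of the job. Leave any green or pink look-alike of the part that bears pin_grip alone.

How it is judged:
By the outcome, as a careful person would: the job done as asked, in the order asked, and still so for the second after the job is handed in, with the robot touching nothing.
It also fails if it takes over 40 s, if anything falls off the work surface, if the arm or the gripper's body presses on something with over 40 N, if the wrist force passes 120 N, or if a joint passes its speed limit or range.

## Working session

There is one attempt and no reset: what is moved stays moved. The work goes in short steps, Python scripts to look and compute and a shell command to move; the robot and the scene stay as the last step left them, time stands still between calls to the robot, and variables do not carry over. Pictures are saved under pics/ and viewed, and the job is handed in when it is done.

```bash
mkdir -p pics; python3 - <<'E'
from rig import r,cams,order
import cv2
for n in("scene","top"):
    f=cams.grab_frame(n); cv2.imwrite(f"pics/{n}0.png",f)
    i=cams.camera_info(n); print(n,i)
print(r.sense(), r.nose_length)
E
```

```text
scene {'intrinsics': array([[387.45374235,   0.        , 319.18351198],
       [  0.        , 387.45374235, 197.75998119],
       [  0.        ,   0.        ,   1.        ]]), 'k1': -0.0015653196640145496, 'view': array([[-3.62117875e-01,  9.32093118e-01,  8.54775584e-03,
         2.12084875e+02],
       [-7.79944751e-01, -3.08004474e-01,  5.44811371e-01,
         3.46919438e+02],
       [ 5.10447676e-01,  1.90619158e-01,  8.38515060e-01,
        -1.24851830e+03],
       [ 0.00000000e+00,  0.00000000e+00,  0.00000000e+00,
         1.00000000e+00]])}
top {'intrinsics': array([[500.33777969,   0.        , 325.45438719],
       [  0.        , 500.33777969, 198.03113446],
       [  0.        ,   0.        ,   1.        ]]), 'k1': -0.03798996889549388, 'view': array([[-1.92093758e-02, -9.99416288e-01, -2.82503815e-02,
         6.91151036e+00],
       [ 9.84080267e-01, -2.38927236e-02,  1.76111232e-01,
        -5.08001565e+02],
       [-1.76683412e-01, -2.44176561e-02,  9.83964811e-01,
        -1.07429705e+03],
       [ 0.00000000e+00,  0.00000000e+00,  0.00000000e+00,
         1.00000000e+00]])}
{'clock': 0.1, 'qpos': array([ 1.28564782e+00,  3.53593083e-01,  1.63403642e+00,  4.08139558e-07,
        1.15522468e+00, -2.37750704e-03]), 'qvel': array([-2.74867792e-06, -1.40798684e-03, -9.91506689e-05, -7.46894005e-04,
       -5.45448209e-04, -1.47089669e-03]), 'joint_efforts': array([-6.27218415e-04, -6.06358624e+01, -3.42819750e+01, -1.74039513e-05,
        3.88097571e-03,  1.14152246e-05]), 'eef_pos': array([174.25736832, 599.79019894, 241.63788067]), 'tcp_rot': array([-1.57079295e+00,  1.26151719e-03,  1.28802517e+00]), 'contact_force': array([-0.38831769, -0.09518608, -0.52406274]), 'wrist_torque': array([0.00959211, 0.01250184, 0.01006974]), 'opening': 1.0012078124913546} 11.0
```

View pics/scene0.png

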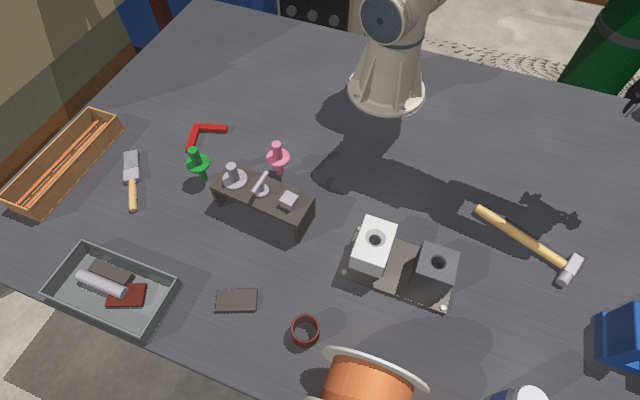

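View pics/top0.png

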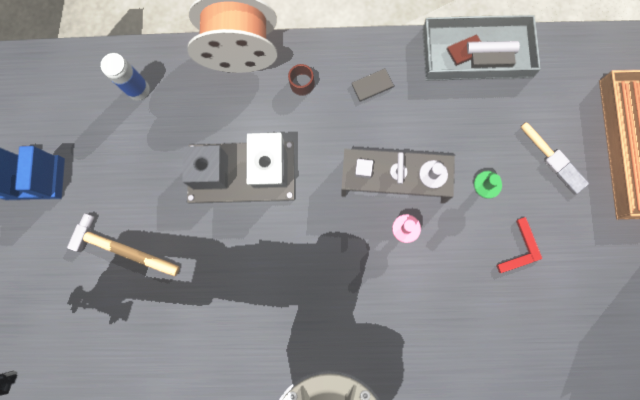

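```bash
cat > h.py <<'E'
import numpy as np,cv2
from rig import r,cams
def ray(n,u,v):
    i=cams.camera_info(n);K=i["intrinsics"]
    d=np.array([(u-K[0,2])/K[0,0],(v-K[1,2])/K[1,1]])
    s=d.copy()
    for _ in range(20): s=d/(1+i["k1"]*(s@s))
    V=i["view"];R=V[:3,:3]
    return -R.T@V[:3,3], R.T@np.array([s[0],-s[1],-1.])
def onz(n,u,v,z):
    c,d=ray(n,u,v); return (c+d*(z-c[2])/d[2]).round(1)
def proj(n,p):
    i=cams.camera_info(n);K=i["intrinsics"];q=i["view"]@np.r_[p,1]
    s=np.array([q[0],-q[1]])/-q[2]; s=s*(1+i["k1"]*(s@s)); return s*[K[0,0],K[1,1]]+K[:2,2]
def tri(a,b):
    c1,d1=ray("scene",*a);c2,d2=ray("top",*b)
    A=np.stack([d1,-d2],1);t=np.linalg.lstsq(A,c2-c1,rcond=None)[0]
    p,q=c1+t[0]*d1,c2+t[1]*d2
    return ((p+q)/2).round(1),np.linalg.norm(p-q).round(1)
E
python3 - <<'E'
import cv2,numpy as np
s=cv2.imread("pics/scene0.png");t=cv2.imread("pics/top0.png")
def c(im,x,y,w,h,k): return cv2.resize(im[y:y+h,x:x+w],None,fx=k,fy=k,interpolation=cv2.INTER_CUBIC)
cv2.imwrite("pics/c1.png",np.vstack([c(t,330,130,133,50*2//2+20,6)[:300*1+120//2*0+0+300//300*0+300] if 0 else c(t,335,140,130,65,6)[:390],c(s,205,150,130,35,6)]))
cv2.imwrite("pics/c2.png",np.hstack([c(t,180,125,80+35,70,3.4),c(s,340,205,115,70,3.4)]))
cv2.imwrite("pics/c3.png",c(s,205,150,120,90,6))
E
```

```text
(no output)
```

View pics/c1.png

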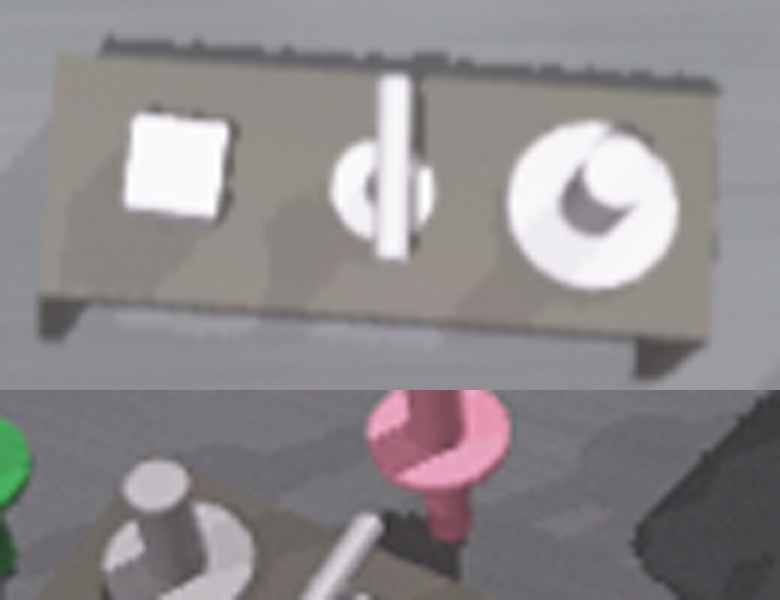

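View pics/c2.png

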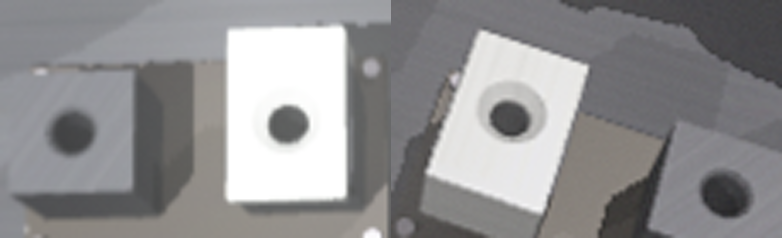

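View pics/c3.png

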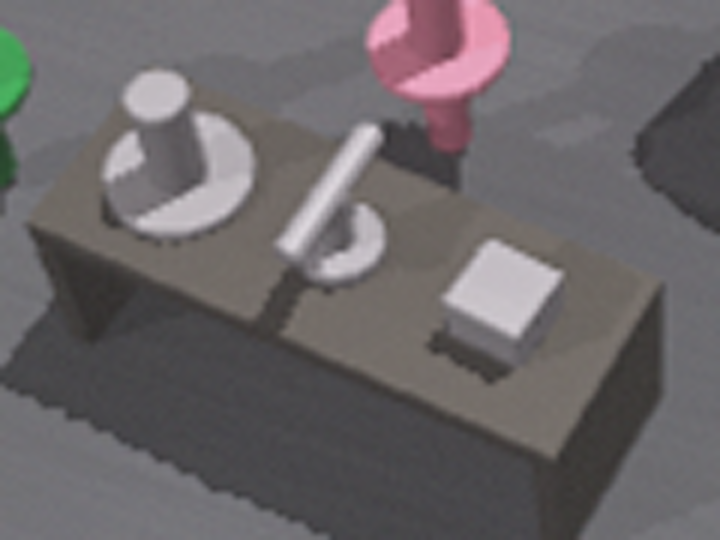

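Candidates for the pin: steel collared pin in the rack (top 433,174 / scene 233,175), green look-alike (488,184), pink look-alike (407,228). The steel one is in the rack and has the round grip and broad collar, so it is the right one. The T bar is at (400,167) and the square head at (364,168). The hole is in the pale bracket (top 265,161 / scene 376,238). The grey block at (201,164) is the bare one.

```bash
python3 - <<'E'
from h import *
t=cv2.imread("pics/top0.png");s=cv2.imread("pics/scene0.png")
def rect(im,n,box,th,z,lab):
    x,y,w,h=box;g=cv2.cvtColor(im,cv2.COLOR_BGR2GRAY)[y:y+h,x:x+w]
    m=(g>th).astype(np.uint8)
    cs,_=cv2.findContours(m,cv2.RETR_EXTERNAL,cv2.CHAIN_APPROX_NONE)
    c=max(cs,key=cv2.contourArea)
    return c.reshape(-1,2)+[x,y]
c=rect(t,"top",(415,155,37,36),175,96,"collar")
W=np.array([onz("top",*p,96)[:2] for p in c],np.float32)
print("collar circ top",cv2.minEnclosingCircle(W),cv2.fitEllipse(W))
# corners of the bracket in top, midpoint of rect at z=109
c=rect(t,"top",(240,125,50,65),200,109,"br")
W=np.array([onz("top",*p,109)[:2] for p in c],np.float32)
print("bracket",cv2.minAreaRect(W))
# hole dark
def hole(im,n,box,th,z):
    x,y,w,h=box;g=cv2.cvtColor(im,cv2.COLOR_BGR2GRAY)[y:y+h,x:x+w]
    g=cv2.resize(g,None,fx=4,fy=4,interpolation=cv2.INTER_CUBIC)
    cs,_=cv2.findContours((g<th).astype(np.uint8),cv2.RETR_EXTERNAL,cv2.CHAIN_APPROX_NONE)
    c=max(cs,key=cv2.contourArea).reshape(-1,2); c=(c+.5)/4-.5+[x,y]
    W=np.array([onz(n,*p,z)[:2] for p in c],np.float32)
    print(n,th,z,c.mean(0),cv2.fitEllipse(W),onz(n,*c.mean(0),z))
hole(t,"top",(252,148,26,26),120,100);hole(s,"scene",(360,225,32,28),120,100);hole(s,"scene",(360,225,32,28),195,109);hole(t,"top",(252,148,26,26),235,109)
print("scene collar",onz("scene",234.6,178.4,96),"griptop",onz("scene",230.6,165.8,146),onz("top",437.4,168.3,146))
print(tri((230.6,165.8),(437.4,168.3)))
print("rack row: stub",onz("top",363.9,167.3,116),"teebar",onz("top",400.3,167.5,128))
E
```

```text
collar circ top ((545.9654541015625, -237.26937866210938), 30.9694881439209) ((546.1607055664062, -237.45851135253906), (58.32905578613281, 60.326316833496094), 131.59957885742188)
bracket ((588.09423828125, 125.43891906738281), (75.01988220214844, 113.00005340576172), 89.8127670288086)
top 120 100 [264.19764957 161.16987179] ((582.4580078125, 125.58269500732422), (21.504493713378906, 22.724206924438477), 5.039155006408691) [582.4 125.5 100. ]
scene 120 100 [374.57377049 239.53483607] ((581.294921875, 126.64192199707031), (23.860538482666016, 24.771018981933594), 164.66896057128906) [581.2 126.8 100. ]
scene 195 109 [376.87115385 237.26634615] ((583.0863647460938, 130.0430450439453), (33.48862838745117, 39.473388671875), 65.17273712158203) [579.  130.1 109. ]
top 235 109 [264.18993506 161.5       ] ((579.5138549804688, 124.1084976196289), (28.094755172729492, 28.862022399902344), 77.31526947021484) [579.4 124.2 109. ]
scene collar [ 545.  -235.6   96. ] griptop [ 545.5 -235.9  146. ] [ 546.1 -236.8  146. ]
(array([ 545.8, -236.3,  146.3]), np.float64(1.0))
rack row: stub [559.3 -88.4 116. ] teebar [ 554.  -163.5  128. ]
```

```bash
cat > plan.py <<'E'
import sys
from h import *
# plan x y z yawdeg n : rows (cm,deg) from the present pose
def plan(x,y,z,yaw,n,step=38,turn=7):
    s=r.sense();p=s["eef_pos"].copy();ps=np.degrees(s["tcp_rot"][2])
    print("clock",s["clock"].round(2),"pos",p.round(1),"rot",np.degrees(s["tcp_rot"]).round(2),"open",round(s["opening"],3),"F",s["contact_force"].round(1),"q",s["qpos"].round(2))
    T=np.array([x,y,z],float)
    for k in range(n):
        d=T-p;L=np.linalg.norm(d);d=d*min(1,step/max(L,1e-9))
        a=np.radians(ps);c,si=np.cos(a),np.sin(a)
        t=np.clip(yaw-ps,-turn,turn)
        print(f"[0,{-t:.1f},0, {(c*d[0]+si*d[1])/10:.2f},{-d[2]/10:.2f},{(-si*d[0]+c*d[1])/10:.2f}]")
        p=p+d;ps+=t
if __name__=="__main__":
    a=[float(v) for v in sys.argv[1:]];plan(*a[:4],int(a[4]),*a[5:])
E
python3 plan.py 546 -236.6 240 0 10
```

```text
Traceback (most recent call last):
  File "plan.py", line 15, in <module>
    a=[float(v) for v in sys.argv[1:]];plan(*a[:4],int(a[4]),*a[5:])
                                       ~~~~^^^^^^^^^^^^^^^^^^^^^^^^^
  File "plan.py", line 6, in plan
    print("clock",s["clock"].round(2),"pos",p.round(1),"rot",np.degrees(s["tcp_rot"]).round(2),"open",round(s["opening"],3),"F",s["contact_force"].round(1),"q",s["qpos"].round(2))
                  ^^^^^^^^^^^^^^^^
AttributeError: 'float' object has no attribute 'round'
```

```bash
sed -i 's/s\["clock"\].round(2)/round(s["clock"],2)/' plan.py; python3 plan.py 546 -236.6 240 0 10
```

```text
clock 0.1 pos [174.3 599.8 241.6] rot [-9.00e+01  7.00e-02  7.38e+01] open 1.001 F [-0.4 -0.1 -0.5] q [ 1.29  0.35  1.63  0.    1.16 -0.  ]
[0,7.0,0, -2.90,0.01,-2.45]
[0,7.0,0, -2.58,0.01,-2.79]
[0,7.0,0, -2.22,0.01,-3.08]
[0,7.0,0, -1.83,0.01,-3.33]
[0,7.0,0, -1.41,0.01,-3.53]
[0,7.0,0, -0.97,0.01,-3.67]
[0,7.0,0, -0.52,0.01,-3.76]
[0,7.0,0, -0.06,0.01,-3.80]
[0,7.0,0, 0.41,0.01,-3.78]
[0,7.0,0, 0.87,0.01,-3.70]
```

```bash
python3 -m crank '[[0,7,0,-2.9,0,-2.4,1],[0,7,0,-2.6,0,-2.8,1],[0,7,0,-2.2,0,-3.1,1],[0,7,0,-1.8,0,-3.3,1],[0,7,0,-1.4,0,-3.5,1],[0,7,0,-1.0,0,-3.7,1],[0,7,0,-0.5,0,-3.8,1],[0,7,0,0,0,-3.8,1],[0,7,0,0.4,0,-3.8,1],[0,7,0,0.9,0,-3.7,1]]' 60; python3 plan.py 546 -236.6 240 0 10
```

```text
clock: 0.93
eef_pos: [325.3, 241.2, 237.7]
tcp_rot: [-1.573, 0.002, 0.042]
contact_force: [0.9, 0.9, -0.4]
opening: 0.999
clock 0.93 pos [325.3 241.2 237.7] rot [-90.11   0.14   2.39] open 0.999 F [ 0.9  0.9 -0.4] q [ 0.63  0.01  2.08 -0.    1.06  0.59]
[0,2.4,0, 1.45,-0.02,-3.51]
[0,-0.0,0, 1.59,-0.02,-3.45]
[0,-0.0,0, 1.59,-0.02,-3.45]
[0,-0.0,0, 1.59,-0.02,-3.45]
[0,-0.0,0, 1.59,-0.02,-3.45]
[0,-0.0,0, 1.59,-0.02,-3.45]
[0,-0.0,0, 1.59,-0.02,-3.45]
[0,-0.0,0, 1.59,-0.02,-3.45]
[0,-0.0,0, 1.59,-0.02,-3.45]
[0,-0.0,0, 1.59,-0.02,-3.45]
```

```bash
python3 -m crank '[[0,2.4,0,1.5,0,-3.5,1],[0,0,0,1.6,0,-3.5,1],[0,0,0,1.6,0,-3.5,1],[0,0,0,1.6,0,-3.5,1],[0,0,0,1.6,0,-3.5,1],[0,0,0,1.6,0,-3.5,1],[0,0,0,1.6,0,-3.5,1],[0,0,0,1.6,0,-3.5,1],[0,0,0,1.6,0,-3.5,1],[0,0,0,1.6,0,-3.5,1]]'; python3 plan.py 546 -236.6 220 0 6
```

```text
clock: 1.77
eef_pos: [483.7, -129.8, 238.0]
tcp_rot: [-1.572, 0.001, -0.012]
contact_force: [1.6, 0.5, -0.3]
opening: 1.001
clock 1.77 pos [ 483.7 -129.8  238. ] rot [-9.007e+01  6.000e-02 -6.800e-01] open 1.001 F [ 1.6  0.5 -0.3] q [-0.26  0.16  1.9  -0.    1.08 -0.25]
[0,-0.7,0, 1.93,0.55,-3.23]
[0,-0.0,0, 1.90,0.55,-3.25]
[0,-0.0,0, 1.90,0.55,-3.25]
[0,-0.0,0, 0.55,0.16,-0.94]
[0,-0.0,0, 0.00,-0.00,0.00]
[0,-0.0,0, 0.00,-0.00,0.00]
```

```bash
python3 -m crank '[[0,-0.7,0,1.6,0,-2.8,1],[0,0,0,1.6,0,-2.7,1],[0,0,0,1.6,0.5,-2.7,1],[0,0,0,1.2,0.5,-1.8,1],[0,0,0,0.2,0.5,-0.4,1],[0,0,0,0,0.5,0,1],[0,0,0,0,0.5,0,1],[0,0,0,0,0,0,1],[0,0,0,0,0,0,1],[0,0,0,0,0,0,1]]'; python3 plan.py 546 -236.6 117 0 6; python3 - <<'E'
from h import *
t=cams.grab_frame("top");s=cams.grab_frame("scene")
cv2.imwrite("pics/v1.png",np.hstack([cv2.resize(a,None,fx=4,fy=4) for a in(t[130:230,390:490],s[120:220,190:290])]))
E
```

```text
clock: 2.6
eef_pos: [545.4, -244.1, 208.3]
tcp_rot: [-1.57, 0.005, -0.005]
contact_force: [-0.4, 0.6, 0.2]
opening: 1.0
clock 2.6 pos [ 545.4 -244.1  208.3] rot [-89.98   0.31  -0.3 ] open 1.0 F [-0.4  0.6  0.2] q [-0.42  0.35  1.72 -0.    1.08 -0.42]
[0,-0.3,0, 0.02,3.79,0.31]
[0,-0.0,0, 0.02,3.79,0.31]
[0,-0.0,0, 0.01,1.55,0.13]
[0,-0.0,0, 0.00,-0.00,0.00]
[0,-0.0,0, 0.00,-0.00,0.00]
[0,-0.0,0, 0.00,-0.00,0.00]
```

View pics/v1.png

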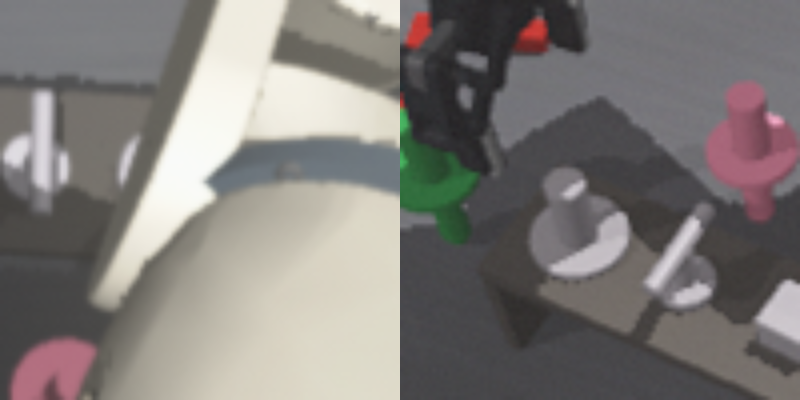

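The gripper stands clear above the pin, with its head at about (143,45) in the right half. Now I'll correct 7 mm sideways and descend.

```bash
python3 -m crank '[[0,0,0,0,0.5,0.4,1],[0,0,0,0,1,0.4,1],[0,0,0,0,1.5,0,1],[0,0,0,0,1.5,0,1],[0,0,0,0,1.5,0,1],[0,0,0,0,1.0,0,1],[0,0,0,0,0.5,0,1],[0,0,0,0,0.3,0,1],[0,0,0,0,0.2,0,1],[0,0,0,0,0,0,1]]'; python3 plan.py 546 -236.6 117 0 3
```

```text
clock: 3.53
eef_pos: [546.1, -232.0, 124.1]
tcp_rot: [-1.572, 0.001, -0.003]
contact_force: [-0.4, -0.6, -0.2]
opening: 1.003
clock 3.53 pos [ 546.1 -232.   124.1] rot [-9.005e+01  8.000e-02 -1.500e-01] open 1.003 F [-0.4 -0.6 -0.2] q [-0.4   0.44  1.8  -0.    0.9  -0.4 ]
[0,-0.2,0, -0.01,0.71,-0.46]
[0,-0.0,0, 0.00,-0.00,0.00]
[0,-0.0,0, 0.00,-0.00,0.00]
```

```bash
python3 -m crank '[[0,0,0,0,0.4,-0.2,1],[0,0,0,0,0.3,-0.15,1],[0,0,0,0,0,0,1],[0,0,0,0,0,0,1],[0,0,0,0,0,0,1],[0,0,0,0,0,0,1],[0,0,0,0,0,0,1],[0,0,0,0,0,0,1],[0,0,0,0,0,0,1],[0,0,0,0,0,0,1]]'; python3 plan.py 546 -236.6 117 0 1;  python3 - <<'E'
from h import *
s=cams.grab_frame("scene")
cv2.imwrite("pics/v2.png",cv2.resize(s[120:230,180:300],None,fx=5,fy=5))
E
```

```text
clock: 4.37
eef_pos: [547.8, -236.9, 119.2]
tcp_rot: [-1.574, -0.003, -0.003]
contact_force: [0.4, 0.5, 0.5]
opening: 1.0
clock 4.37 pos [ 547.8 -236.9  119.2] rot [-90.16  -0.18  -0.18] open 1.0 F [0.4 0.5 0.5] q [-0.41  0.45  1.8  -0.    0.89 -0.41]
[0,-0.2,0, -0.18,0.22,0.03]
```

View pics/v2.png

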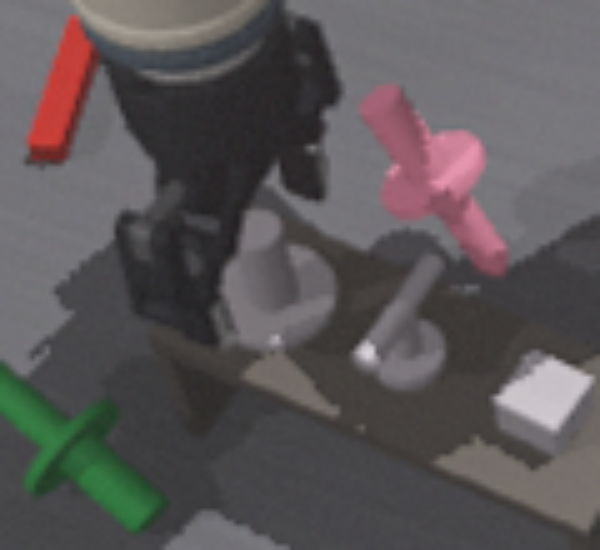

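The green and pink look-alikes now look tilted, although nothing has registered a contact. I'll check the full picture before going on.

```bash
python3 - <<'E'
from h import *
s=cams.grab_frame("scene");cv2.imwrite("pics/v3.png",s)
t=cams.grab_frame("top")
cv2.imwrite("pics/v4.png",np.vstack([cv2.resize(s[100:250,150:350],None,fx=3.5,fy=3.5)[:300+0] if 0 else cv2.resize(s[110:230,150:350],None,fx=2.4,fy=2.4),cv2.resize(t[130:250,340:540],None,fx=2.4,fy=2.4)]))
print(r.sense()["clock"])
E
```

```text
4.5167
```

View pics/v3.png

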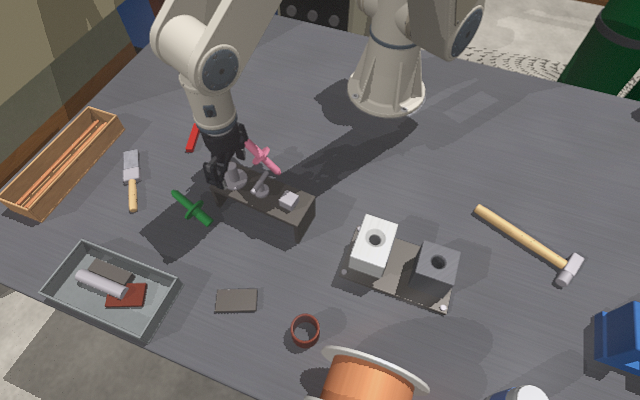

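View pics/v4.png

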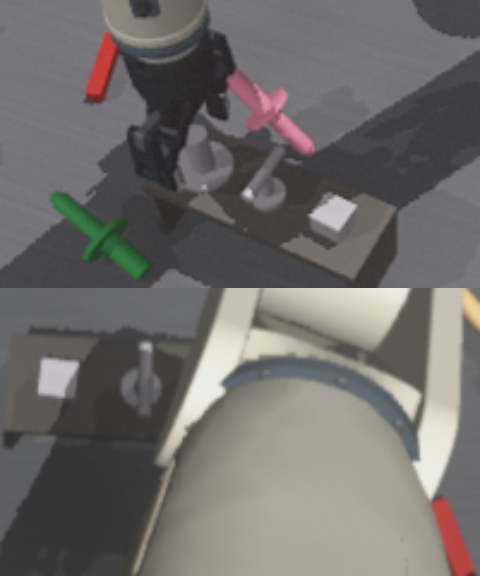

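Both look-alikes have toppled where they stood on their noses, green at (190,208) and pink at (263,157). The wrist force stayed under about 2 N, so the arm did not push them. They lie on the table clear of the grasp, and the steel pin still stands at (235,178) between the fingers. Closing now.

```bash
python3 -m crank '[[0,0,0,-0.1,0.1,0,1],[0,0,0,0,0,0,-1],[0,0,0,0,0,0,-1],[0,0,0,0,0,0,-1],[0,0,0,0,0,0,-1],[0,0,0,0,0,0,-1],[0,0,0,0,0,0,-1],[0,0,0,0,0,0,-1],[0,0,0,0,0,0,-1],[0,0,0,0,0,0,-1]]' 80; python3 plan.py 546 -236.6 250 0 1
```

```text
clock: 5.35
eef_pos: [546.6, -236.9, 118.1]
tcp_rot: [-1.574, -0.003, -0.003]
contact_force: [0.5, -0.2, 1.4]
opening: 0.259
clock 5.35 pos [ 546.6 -236.9  118.1] rot [-90.16  -0.16  -0.18] open 0.259 F [ 0.5 -0.2  1.4] q [-0.41  0.45  1.8  -0.    0.89 -0.41]
[0,-0.2,0, -0.02,-3.80,0.01]
```

```bash
python3 -m crank '[[0,0,0,0,-0.5,0,-1],[0,0,0,0,-1,0,-1],[0,0,0,0,-1.5,0,-1],[0,0,0,0,-1.5,0,-1],[0,0,0,0,-1.5,0,-1],[0,0,0,0,-2,0,-1],[0,0,0,0,-2,0,-1],[0,0,0,0,-2,0,-1],[0,0,0,0,-2,0,-1],[0,0,0,0,-1,0,-1]]'; python3 plan.py 581.5 126.3 265 0 10
```

```text
clock: 6.18
eef_pos: [541.5, -234.3, 273.7]
tcp_rot: [-1.568, 0.009, -0.003]
contact_force: [-0.5, -0.5, -3.3]
opening: 0.264
clock 6.18 pos [ 541.5 -234.3  273.7] rot [-89.85   0.53  -0.18] open 0.264 F [-0.5 -0.5 -3.3] q [-0.41  0.28  1.67 -0.    1.21 -0.41]
[0,-0.2,0, 0.41,0.09,3.78]
[0,-0.0,0, 0.42,0.09,3.78]
[0,-0.0,0, 0.42,0.09,3.78]
[0,-0.0,0, 0.42,0.09,3.78]
[0,-0.0,0, 0.42,0.09,3.78]
[0,-0.0,0, 0.42,0.09,3.78]
[0,-0.0,0, 0.42,0.09,3.78]
[0,-0.0,0, 0.42,0.09,3.78]
[0,-0.0,0, 0.42,0.09,3.78]
[0,-0.0,0, 0.23,0.05,2.08]
```

```bash
python3 -m crank '[[0,0,0,0.2,0,2,-1],[0,0,0,0.4,0,3,-1],[0,0,0,0.4,0,3.5,-1],[0,0,0,0.4,0,3.5,-1],[0,0,0,0.4,0,3.5,-1],[0,0,0,0.4,0,3.5,-1],[0,0,0,0.4,0,3.5,-1],[0,0,0,0.4,0,3.5,-1],[0,0,0,0.4,0,3,-1],[0,0,0,0.2,0,1.5,-1]]'; python3 plan.py 581.5 126.3 250 0 3
```

```text
clock: 7.02
eef_pos: [578.1, 78.8, 277.7]
tcp_rot: [-1.572, 0.006, -0.011]
contact_force: [-0.1, 0.5, -4.1]
opening: 0.268
clock 7.02 pos [578.1  78.8 277.7] rot [-90.06   0.34  -0.66] open 0.268 F [-0.1  0.5 -4.1] q [ 0.13  0.26  1.68 -0.    1.21  0.14]
[0,-0.7,0, 0.19,1.91,3.28]
[0,-0.0,0, 0.10,0.86,1.48]
[0,-0.0,0, 0.00,-0.00,0.00]
```

```bash
python3 -m crank '[[0,-0.7,0,0.2,0.5,2,-1],[0,0,0,0.1,0.5,1.2,-1],[0,0,0,0,0.5,0.5,-1],[0,0,0,0,0.4,0,-1],[0,0,0,0,0,0,-1],[0,0,0,0,0,0,-1],[0,0,0,0,0,0,-1],[0,0,0,0,0,0,-1],[0,0,0,0,0,0,-1],[0,0,0,0,0,0,-1]]'; python3 plan.py 581.5 126.3 250 0 1;  python3 - <<'E'
from h import *
s=cams.grab_frame("scene");t=cams.grab_frame("top")
cv2.imwrite("pics/w1.png",np.hstack([cv2.resize(a,None,fx=3.3,fy=3.3) for a in(s[130:290,320:440],t[80:240,200:320])]))
E
```

```text
clock: 7.85
eef_pos: [579.5, 116.6, 256.5]
tcp_rot: [-1.574, 0.009, 0.001]
contact_force: [0.4, -0.6, -3.8]
opening: 0.263
clock 7.85 pos [579.5 116.6 256.5] rot [-9.016e+01  5.400e-01  7.000e-02] open 0.263 F [ 0.4 -0.6 -3.8] q [ 0.2   0.29  1.69 -0.    1.17  0.2 ]
[0,0.1,0, 0.20,0.65,0.97]
```

View pics/w1.png

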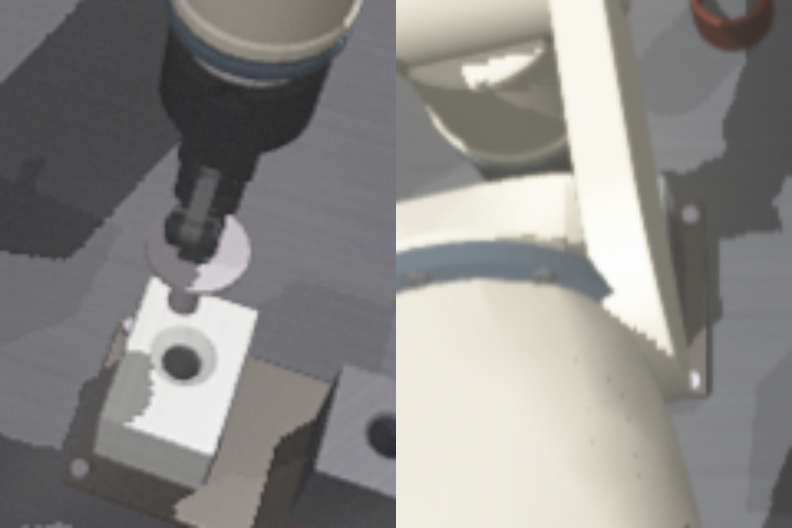

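The pin is held upright: collar at (199,253) and nose at (183,300) in the left half, with the bracket hole at (182,356). I'll refine both from this picture.

```bash
python3 - <<'E'
from h import *
f=lambda u,v:((u+.5)/3.3-.5+320,(v+.5)/3.3-.5+130)
print("rim",onz("scene",*f(182.5,355.5),109)); print("throat bot/dark",onz("scene",*f(181,363),100))
print("collar seen at",onz("scene",*f(199,253),231+3)) 
p=r.sense()["eef_pos"];print("collar pred px",(proj("scene",p+[-.6,.3,2.9-25])-[320,130])*3.3, "nose end pred",(proj("scene",p+[-.6,.3,2.9-101])-[320,130])*3.3)
t=cv2.imread("pics/scene0.png")
im=cv2.imread("pics/w1.png")[320:400,130:240]
cv2.imwrite("pics/w2.png",cv2.resize(im,None,fx=6,fy=6,interpolation=cv2.INTER_CUBIC))
E
```

```text
rim [580.8 126.3 109. ]
throat bot/dark [581.6 126.7 100. ]
collar seen at [581.8 119.6 234. ]
collar pred px [195.25991122 246.19707046] nose end pred [178.40740838 310.74513734]
```

View pics/w2.png

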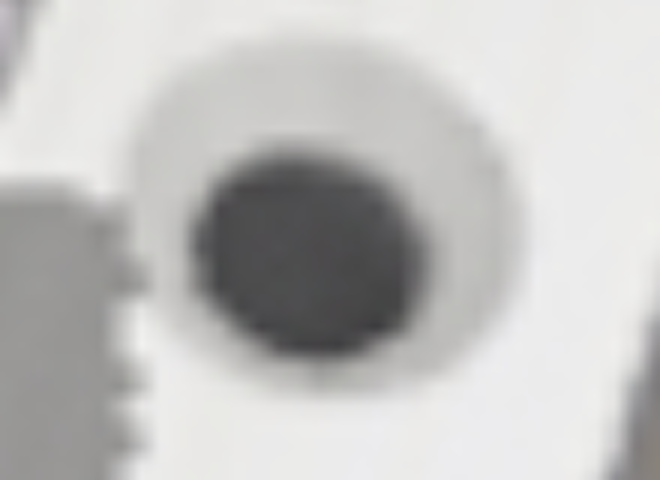

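```bash
python3 -m crank '[[0,0,0,0,0.5,0.3,-1],[0,0,0,0.1,1,0.3,-1],[0,0,0,0,0.8,0.1,-1],[0,0,0,0,0.5,0,-1],[0,0,0,0,0,0,-1],[0,0,0,0,0,0,-1],[0,0,0,0,0,0,-1],[0,0,0,0,0,0,-1],[0,0,0,0,0,0,-1],[0,0,0,0,0,0,-1]]'; python3 plan.py 580.5 125.5 222 0 1;  python3 - <<'E'
from h import *
s=cams.grab_frame("scene");cv2.imwrite("pics/w3r.png",s)
cv2.imwrite("pics/w3.png",cv2.resize(s[180:280,330:430],None,fx=6,fy=6,interpolation=cv2.INTER_CUBIC))
p=r.sense()["eef_pos"];f=lambda q:((proj("scene",q)-[330,180])*6).round(0)
print("collar top pred px",f(p+[-.6,.3,2.9-25]), "collar bottom",f(p+[-.6,.3,2.9-31]),"nose end pred",f(p+[-.6,.3,2.9-101]))
E
```

```text
clock: 8.78
eef_pos: [580.1, 124.7, 224.8]
tcp_rot: [-1.574, 0.01, 0.002]
contact_force: [-0.8, -0.5, -5.1]
opening: 0.26
clock 8.78 pos [580.1 124.7 224.8] rot [-90.17   0.59   0.1 ] open 0.26 F [-0.8 -0.5 -5.1] q [ 0.21  0.33  1.71 -0.    1.11  0.21]
[0,0.1,0, 0.04,0.28,0.08]
collar top pred px [304. 208.] collar bottom [302. 217.] nose end pred [274. 317.]
```

View pics/w3.png

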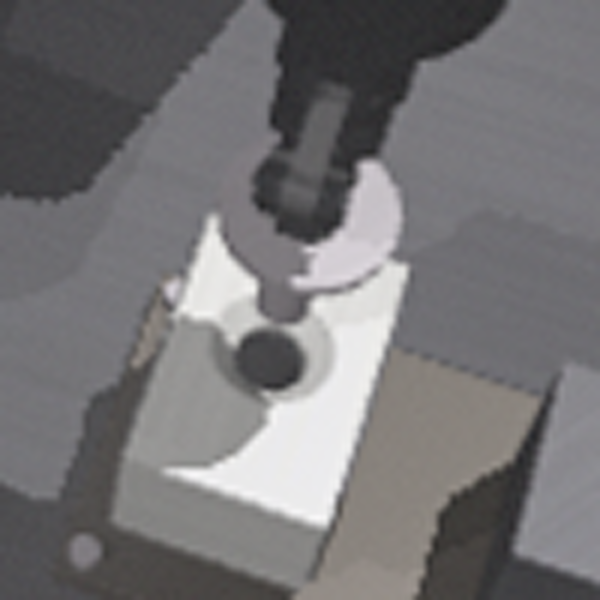

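Collar centre at (311,213) and nose at (282,318): the pin axis, extended down to z=100, lands at (270,355). The throat centre is seen at (270,358), so the pin is within 1 mm. Descending straight.

```bash
python3 -m crank '[[0,0,0,0,0.3,0,-1],[0,0,0,0,0.7,0,-1],[0,0,0,0,0.7,0,-1],[0,0,0,0,0.7,0,-1],[0,0,0,0,0.5,0,-1],[0,0,0,0,0.3,0,-1],[0,0,0,0,0,0,-1],[0,0,0,0,0,0,-1],[0,0,0,0,0,0,-1],[0,0,0,0,0,0,-1]]'; python3 plan.py 580.5 125.5 137 0 1
```

```text
clock: 9.67
eef_pos: [580.0, 124.6, 189.1]
tcp_rot: [-1.573, 0.01, 0.002]
contact_force: [0.0, 0.1, -4.3]
opening: 0.259
clock 9.67 pos [580.  124.6 189.1] rot [-9.015e+01  5.600e-01  9.000e-02] open 0.259 F [ 0.   0.1 -4.3] q [ 0.21  0.36  1.75 -0.    1.04  0.21]
[0,0.1,0, 0.04,3.80,0.06]
```

```bash
python3 -m crank '[[0,0,0,0,0.4,0,-1],[0,0,0,0,0.7,0,-1],[0,0,0,0,0.8,0,-1],[0,0,0,0,0.8,0,-1],[0,0,0,0,0.7,0,-1],[0,0,0,0,0.5,0,-1],[0,0,0,0,0.2,0,-1],[0,0,0,0,0,0,-1],[0,0,0,0,0,0,-1],[0,0,0,0,0,0,-1]]'; python3 plan.py 580.5 125.5 137 0 1
```

```text
clock: 10.5
eef_pos: [579.6, 124.5, 143.4]
tcp_rot: [-1.573, 0.01, 0.002]
contact_force: [-0.7, 0.3, -3.4]
opening: 0.263
clock 10.5 pos [579.6 124.5 143.4] rot [-9.015e+01  5.700e-01  9.000e-02] open 0.263 F [-0.7  0.3 -3.4] q [ 0.21  0.42  1.78 -0.    0.95  0.21]
[0,0.1,0, 0.09,0.64,0.10]
```

```bash
python3 -m crank '[[0,0,0,0,0.2,0,-1],[0,0,0,0,0.1,0,-1],[0,0,0,0,0.1,0,-1],[0,0,0,0,0.1,0,-1],[0,0,0,0,0.05,0,-1],[0,0,0,0,0.05,0,-1],[0,0,0,0,0,0,-1],[0,0,0,0,0,0,-1],[0,0,0,0,0,0,-1],[0,0,0,0,0,0,-1]]'; python3 plan.py 580.5 125.5 137 0 1
```

```text
clock: 11.33
eef_pos: [579.9, 124.5, 138.0]
tcp_rot: [-1.573, 0.009, 0.002]
contact_force: [-0.0, 0.0, -4.6]
opening: 0.259
clock 11.33 pos [579.9 124.5 138. ] rot [-9.015e+01  4.900e-01  9.000e-02] open 0.259 F [-0.   0.  -4.6] q [ 0.21  0.43  1.78 -0.    0.94  0.21]
[0,0.1,0, 0.06,0.10,0.10]
```

```bash
python3 -m crank '[[0,0,0,0,0.05,0,-1],[0,0,0,0,0.05,0,-1],[0,0,0,0,0.05,0,-1],[0,0,0,0,0,0,-1],[0,0,0,0,0,0,-1],[0,0,0,0,0,0,-1],[0,0,0,0,0,0,-1],[0,0,0,0,0,0,-1],[0,0,0,0,0,0,-1],[0,0,0,0,0,0,-1]]'; python3 plan.py 580.5 125.5 137 0 1
```

```text
clock: 12.17
eef_pos: [580.2, 124.5, 137.3]
tcp_rot: [-1.573, 0.008, 0.002]
contact_force: [-1.1, -0.2, -1.4]
opening: 0.261
clock 12.17 pos [580.2 124.5 137.3] rot [-90.14   0.45   0.1 ] open 0.261 F [-1.1 -0.2 -1.4] q [ 0.21  0.43  1.79 -0.    0.94  0.21]
[0,0.1,0, 0.03,0.03,0.10]
```

The carried weight has gone at TCP z=137.3, against 137.1 expected for fully home. Releasing.

```bash
python3 -m crank '[[0,0,0,0,0,0,0],[0,0,0,0,0,0,0.5],[0,0,0,0,0,0,1],[0,0,0,0,0,0,1],[0,0,0,0,0,0,1],[0,0,0,0,0,0,1],[0,0,0,0,0,0,1],[0,0,0,0,0,0,1],[0,0,0,0,-0.2,0,1],[0,0,0,0,-0.5,0,1]]'; python3 plan.py 580 125 260 0 1
```

```text
clock: 13.0
eef_pos: [581.4, 124.8, 145.1]
tcp_rot: [-1.573, 0.006, 0.002]
contact_force: [0.2, 0.6, 0.0]
opening: 1.001
clock 13.0 pos [581.4 124.8 145.1] rot [-90.11   0.32   0.1 ] open 1.001 F [0.2 0.6 0. ] q [ 0.21  0.42  1.78 -0.    0.95  0.21]
[0,0.1,0, -0.05,-3.80,0.01]
```

```bash
python3 -m crank '[[0,0,0,0,-1,0,1],[0,0,0,0,-1.5,0,1],[0,0,0,0,-2,0,1],[0,0,0,0,-2,0,1],[0,0,0,0,-2,0,1],[0,0,0,0,-2,0,1],[0,0,0,0,-1,0,1],[0,0,0,-2,-0.5,0,1],[0,0,0,-3,0,0,1],[0,0,0,-3,0,0,1]]'; python3 -m crank '[[0,0,0,-3,0,0,1],[0,0,0,-3,0,0,1],[0,0,0,-3,0,0,1],[0,0,0,-3,0,0,1],[0,0,0,-2,0,0,1],[0,0,0,-1,0,0,1],[0,0,0,0,0,0,1],[0,0,0,0,0,0,1],[0,0,0,0,0,0,1],[0,0,0,0,0,0,1]]'; python3 - <<'E'
from h import *
s=cams.grab_frame("scene");t=cams.grab_frame("top");cv2.imwrite("pics/e0.png",s)
cv2.imwrite("pics/e1.png",np.hstack([cv2.resize(a,None,fx=4,fy=4,interpolation=cv2.INTER_CUBIC) for a in(s[190:290,330:430],t[110:210,210:310])]))
cv2.imwrite("pics/e2.png",t)
for n in("scene","top"): print(n,proj(n,[580,126,115]),proj(n,[580,126,165]))
E
```

```text
clock: 13.83
eef_pos: [505.2, 125.1, 279.0]
tcp_rot: [-1.571, -0.003, 0.0]
contact_force: [-0.5, -0.1, -0.6]
opening: 1.0
clock: 14.67
eef_pos: [345.7, 124.3, 281.0]
tcp_rot: [-1.569, -0.007, 0.001]
contact_force: [-0.3, -0.3, -0.4]
opening: 1.001
scene [375.28784407 235.75966861] [378.47481503 224.4182286 ]
top [262.93063121 160.53366241] [259.22328491 154.40055852]
```

View pics/e1.png

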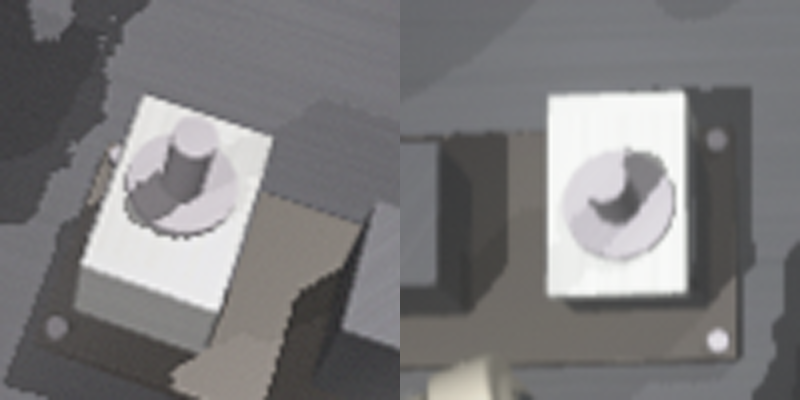

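View pics/e0.png

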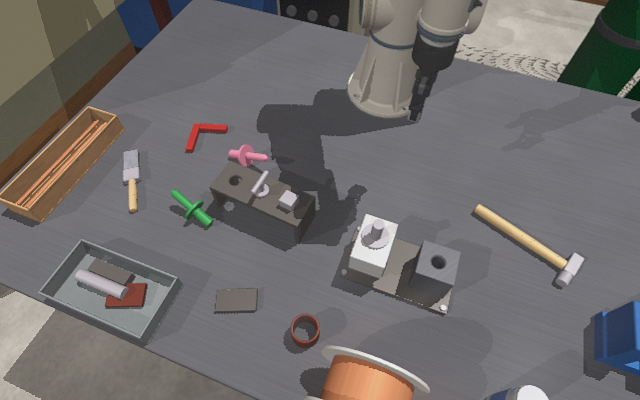

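The pin sits upright in the pale bracket. The grip top is seen at (378.6,223.6), against (378.5,224.4) predicted for fully home at z=165. The collar covers the countersink, T-pin and square pin stand in the rack at (260,183) and (288,199), and the bare block is empty.

```bash
python3 - <<'E'
from rig import r,order
s=r.sense();print(s["clock"],abs(s["qvel"]).max());print(order.sign_off())
E
```

```text
14.7667 0.005632585683393575
the job is handed in; nothing more can be done
None
```

The broad-collared pin is out of the rack and fully home in the angle bracket. I handed the job in at 14.8 s with the arm clear and still.

- **Seating:** the held weight came off at TCP height 137.3 mm, against 137.1 mm expected when fully home. After release, the grip top was within 1 px of where it should be in the scene view. Both views show the collar flat over the countersink.
- **Left alone:** the T-handled and square-headed pins still stand in the rack, and the bare block is empty.
- **Forces:** the wrist force readings I took stayed within about 5 N, including the pin's weight.
- **Disagreements:**
  - The held pin looked about 2.5 mm to the left (+y) of where the TCP reading put it, so I lined it up with the hole in the picture.
  - The pink and green look-alikes toppled on the table during the approach. No contact force showed and I did not mean to touch either. They had stood upright with no support I could see, so I think they fell on their own, but I cannot prove it. I left both lying on the table.

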